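# Reseat the thickness gauge on its sample

### The job

The bench thickness gauge is resting on a board sample, and the reading must be taken afresh. With a fingertip press the red pad of the gauge's lift lever gently all the way down so that the foot rises off the sample, then ease the lever back up slowly, so that the foot settles on the sample and does not drop on it, and withdraw. Do not touch the dial or the sample, and leave the things round the gauge alone.

Things in the scene. Friction and masses are not known exactly. Their poses are not given: they have to be found in the camera images.
- gauge: Bench dial thickness gauge, fixed to the table at various places and angles: grey base 120 x 96 mm, C-frame with its column at the back, round white dial facing the front, at most 175 mm high. Origin on the table directly below the foot; x towards the column at the back, y towards the lever's side (left, seen from the front), z up.
- dial_head: Dial of the gauge with its case, pointer, stem, spindle and presser foot: not to be touched. Same origin and axes as the gauge. The case is 61 mm across, 26 mm deep (x -15 to +11 mm), centre 122 mm and top 153 mm above the table; the bracket of the lever's pivot reaches to y +44 mm and 164 mm high.
- lift_lever: Steel rocker lever across the top of the dial, level at rest, a red domed thumb pad 25 mm across at its outer end. Origin on its pivot (gauge frame: 0, +36, 158 mm); the pad is 50 mm out from it along +y. Pressing the pad down turns it up to 0.29 rad to a stop, the pad going down 14 mm against a spring, about 1 N at first and 2.5 N at the stop. Let go, it snaps back up.
- lever_pad (a point): Top centre of the red pad, where to press; 167 mm above the table at rest; moves with the lever. Below the pad are only the table and, low down, the end of the sample. Let up at 30 mm/s or less, it follows the finger and the foot lands softly.
- spindle (a joint): Height in m of the presser foot above where it rests on the 5 mm sample: 0 at the start, about 0.0104 with the lever fully down; it would be about -0.005 with no sample below. It rises 0.72 mm for each mm that the pad goes down.
- presser_foot (a point): Centre of the underside of the steel presser foot, 16 mm across; 31 mm above the table at rest on the sample.
- sample: Loose stiff light-brown board, 30 x 78 x 5 mm, on the gauge's round anvil (26 mm high) under the foot. Origin at the centre of its underside, y along its length.
- spare_sample: Loose dark brown board, 30 x 78 x 5 mm, lying on the table beside the gauge. Origin at the centre of its underside.
- pattern_weight: Black pattern weight with a knob, 72 mm across, 52 mm high, loose on the table near the gauge. Origin at the centre of its underside.
- red_spool: Thread spool with red ends and dark thread, 38 mm across, 50 mm high, standing loose on the table near the gauge. Origin at the centre of its underside.
Mind the look-alikes: they are no part of the job. There is more than one size of the gauge; the one meant has the size given above. Leave any turquoise look-alike of the sample alone.

How it is judged:
By the outcome, as a careful person would: the job done as asked, in the order asked, and still so for the second after the job is handed in, with the robot touching nothing.
It also fails if it takes over 32 s, if anything falls off the work surface, if the arm or the gripper's body presses on something with over 40 N, if the wrist force passes 120 N, or if a joint passes its speed limit or range.

### The arm

A 6-joint arm with a two-finger parallel gripper is mounted at the origin on a cart in front of the work surface, level with it; the furniture and walls round the work are solid. World frame = base frame: x ahead of the robot, y to its left, z up, the work surface at z = 0. Lengths are in mm, angles in rad, forces in N, time in s.
With the tool pointing down it reaches from about 275 to 1000 mm from the base axis. Payload 8.4 kg.
Tool frame: the origin (TCP) lies at the very end of the fingers, on their centre line; the grasp point (between the pads) lies 19 mm behind it; z points along the fingers, y is the line along which they close (so a half turn about z gives the same grasp; the last joint's range is limited). The gripper opens to 85 mm and grips with 20 to 120 N. Pads are 22 mm wide; open, the fingers measure 114 mm over their backs; the gripper's body (76 mm by 85 mm) begins 54 mm behind the grasp point. The pads swing forward as they close: fully open they stand 13 mm farther back than shut.
Start: joints at [1.284, 0.353, 1.633, -0, 1.155, -0.002], TCP at [175.602, 599.826, 205.881] pointing down, gripper open.
Joint ranges: [-2.63, 2.63], [-0.92, 2.1], [0.06, 2.66], [-1.3, 4.44], [0, 2.69], [-3.02, 3.02]. Speed limits (rad/s): [2.22, 2.22, 2.79, 3.14, 3.14, 3.14].

### API

Orientations are given as a unit quaternion [w, x, y, z].
In Python, from bench import env gives the robot as it stands.
- The arm moves only by the shell command python3 -m crank 'ROWS' [OPENING]. ROWS is text: rows parted by semicolons, each of 4 numbers parted by spaces: the shift along the world's x, y, z in mm, then the turn about the world's z in rad. In form: x y z twist; .... A call has 1 to 10 rows; each row is the pose to reach, as a shift and turn from the pose commanded when the call began; what a row does not reach only later rows make up. A row lasts 1/10 s, in which the tool goes at most 50 mm and 8.59 degrees, less where a joint would pass 70% of its speed; a pose out of reach is approached as far as the arm can. A call with a gripper value outside its range is refused whole. OPENING is the finger opening in mm, from 0 to 85.4, set as the call begins (- or left out, the last holds). The fingers move at their own pace and stop on an object; the grip force is fixed at half the most. Time passes only in rows, so rows that repeat a pose let the fingers close. It gives the time, the measured TCP pose, the force, the opening and the grip force at its end, in the units of the state.
- env.get_state(): the state, without advancing time (a new reading comes with each control period).
- env.get_image(name): name is "scene" or "top" or "wrist"; returns a dict with "image" (400x640x3 uint8, blue, green, red), "K" (3x3 intrinsics, pixels), "k1" (the pictures are not rectified: a ray, as slopes to the right and down, at radius r is drawn at 1 + k1 r^2 times it, then the intrinsics apply), "T" (4x4, takes a point from camera to world coordinates); the wrist camera has in their place "hand_eye" (4x4, takes a point from camera to tool coordinates, whose origin is the TCP and whose axes are the flange's). Camera axes: x right, y down, z forward; pixel columns grow to the right and rows downward; lengths in mm; the calibration is good to about 2 mm. A picture is of the moment at which its call begins: read the wrist's pose just before it. There is no depth.
- env.hand_in(): hands the job in; it is judged then, once.
The state is a dict: "time_s": time; "qpos": joint angles; "dq": joint speeds; "effort": joint torques, N m; "tcp_pos": TCP position; "ee_rot": TCP orientation; "contact_force": force on the tool from outside, world axes, zero at the start; "torque": the same for the moment, N m; "finger_gap": finger opening in mm; "grasp_force": force on a finger pad.
Only numpy, scipy, OpenCV 4.12 (cv2) and the standard library are available. Lean on these libraries where they do the work, as an engineer would, in place of code of your own. Each camera call takes 0.05 s, during which the arm holds its last target. There are 200 camera calls.

## Working session

There is one attempt and no reset: what is moved stays moved. The work goes in short steps, Python scripts to look and compute and a shell command to move; the robot and the scene stay as the last step left them, time stands still between calls to the robot, and variables do not carry over. Pictures are saved under pics/ and viewed, at most 10 in all, crops included, and the job is handed in when it is done.

```bash
mkdir -p pics
cat > h.py <<'E'
import numpy as np, cv2, pickle
from bench import env
def snap(n,f):
    s=env.get_state(); d=env.get_image(n); cv2.imwrite(f'pics/{f}.png',d['image']); d['s']=s
    pickle.dump(d,open(f'pics/{f}.pkl','wb')); return d
def ray(d,u,v):
    K=np.array(d['K'],float);k=d['k1'];T=np.array(d['T'])
    p=cv2.undistortPoints(np.array([[[u,v]]],float),K,np.array([k,0,0,0,0.]))[0,0]
    r=T[:3,:3]@[p[0],p[1],1];return T[:3,3],r/np.linalg.norm(r)
def atz(d,u,v,z):
    o,r=ray(d,u,v);return o+r*(z-o[2])/r[2]
def proj(d,P):
    T=np.linalg.inv(np.array(d['T']));K=np.array(d['K'],float)
    r=cv2.projectPoints(np.array(P,float).reshape(-1,1,3),cv2.Rodrigues(T[:3,:3])[0],T[:3,3],K,np.array([d['k1'],0,0,0,0.]))[0]
    return r[:,0]
def load(f): return pickle.load(open(f'pics/{f}.pkl','rb'))
E
python3 - <<'E'
from h import *
for n in('scene','top'):
    d=snap(n,n+'0');print(n,d['K'],d['k1'],d['T'])
print(d['s'])
E
```

```text
scene [[456.25254939   0.         316.05111955]
 [  0.         456.25254939 203.09038177]
 [  0.           0.           1.        ]] -0.02923953450989478 [[ 6.97008430e-01 -4.88983329e-01  5.24475502e-01  9.17391054e+01]
 [-7.17060387e-01 -4.77254541e-01  5.07988685e-01 -4.32101101e+02]
 [ 1.91031695e-03 -7.30153002e-01 -6.83281014e-01  7.52130024e+02]
 [ 0.00000000e+00  0.00000000e+00  0.00000000e+00  1.00000000e+00]]
top [[404.02548575   0.         319.57869075]
 [  0.         404.02548575 194.57851697]
 [  0.           0.           1.        ]] 0.031185304306532217 [[ 9.81890639e-03 -9.95066651e-01  9.87215745e-02  4.75994792e+02]
 [-9.99870269e-01 -1.10307847e-02 -1.17373882e-02  4.13320926e+01]
 [ 1.27684600e-02 -9.85935190e-02 -9.95045871e-01  9.86877987e+02]
 [ 0.00000000e+00  0.00000000e+00  0.00000000e+00  1.00000000e+00]]
{'time_s': 0.05, 'qpos': array([ 1.28360971e+00,  3.53622917e-01,  1.63410773e+00, -1.25863348e-05,
        1.15523214e+00, -2.37563210e-03]), 'dq': array([ 9.78925833e-04, -4.09587981e-04, -1.63578851e-03, -8.60292313e-05,
        7.29729001e-04,  5.50835904e-04]), 'effort': array([ 1.32930261e-03, -6.06888843e+01, -3.43173587e+01,  1.48789132e-05,
        3.68390407e-03,  8.91847662e-06]), 'tcp_pos': array([175.45653165, 599.34082251, 205.18877154]), 'ee_rot': array([-9.31434762e-05,  1.41922112e-01,  9.89877591e-01, -6.78732942e-04]), 'contact_force': array([0.54097838, 0.64069333, 0.09294167]), 'torque': array([-0.03918148, -0.00802154,  0.05663033]), 'grasp_force': 0.0, 'finger_gap': 85.45424525908744}
```

View pics/scene0.png

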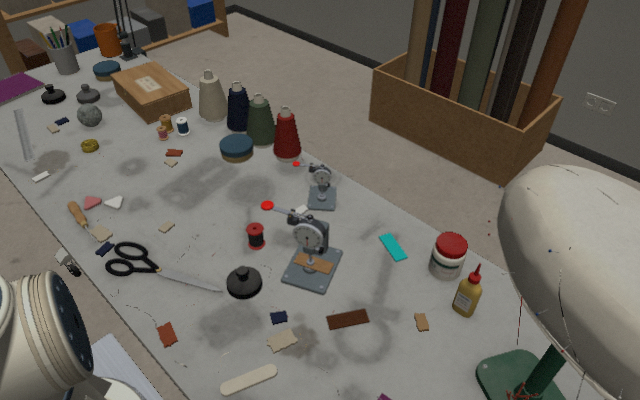

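View pics/top0.png

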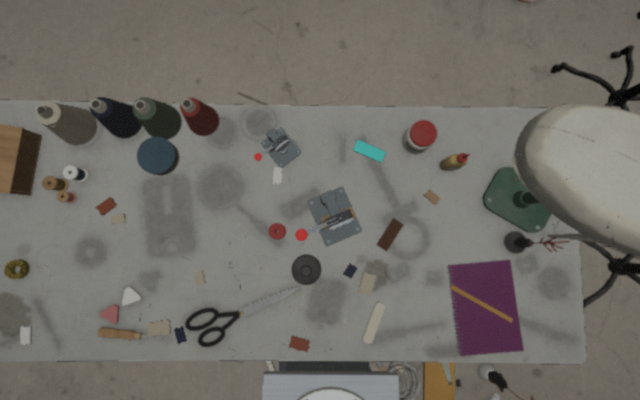

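Two gauges: the near one at scene (312,250) / top (335,215), and a smaller one at scene (321,185) / top (281,147). The near one has the light-brown sample and the spare, weight and spool round it. I'll confirm with a crop and a size check.

Run:
```python
from h import *
s=load('scene0')['image'][180:300,225:355];t=load('top0')['image'][175:255,270:370]
a=cv2.resize(s,None,fx=4,fy=4,interpolation=cv2.INTER_CUBIC)[:480,:]
t=cv2.resize(t,None,fx=2.7,fy=2.7,interpolation=cv2.INTER_CUBIC)
o=np.zeros((480,790,3),np.uint8);o[:,:520]=a;o[:216,520:790]=t
cv2.imwrite('pics/c1.png',o)
for n,bx in(('scene0',[(255,195,278,215),(288,157,300,168)]),('top0',[(292,225,311,243),(252,150,265,163)])):
    d=load(n)
    for x0,y0,x1,y1 in bx:
        c=d['image'][y0:y1,x0:x1].astype(int);m=(c[...,2]>150)&(c[...,1]<90)
        v,u=np.nonzero(m);u=u+x0;v=v+y0
        print(n,u.mean(),v.mean(),u.min(),u.max(),v.min(),v.max(),atz(d,u.mean(),v.mean(),165),atz(d,u.mean(),v.mean(),112))
```

```text
scene0 266.8021978021978 204.23076923076923 261 273 200 208 [475.54730505  68.42181339 165.        ] [510.19352264 113.60382312 112.        ]
scene0 295.7 162.9 292 299 161 165 [600.55634717 119.93987268 165.        ] [646.4870826  169.77239768 112.        ]
top0 300.9809523809524 234.44761904761904 296 306 229 240 [476.08731878  68.4587952  165.        ] [476.0932855   70.20810015 112.        ]
top0 257.325 156.15 254 261 153 159 [635.56875838 160.51188533 165.        ] [645.8591182  168.19736798 112.        ]
```

View pics/c1.png

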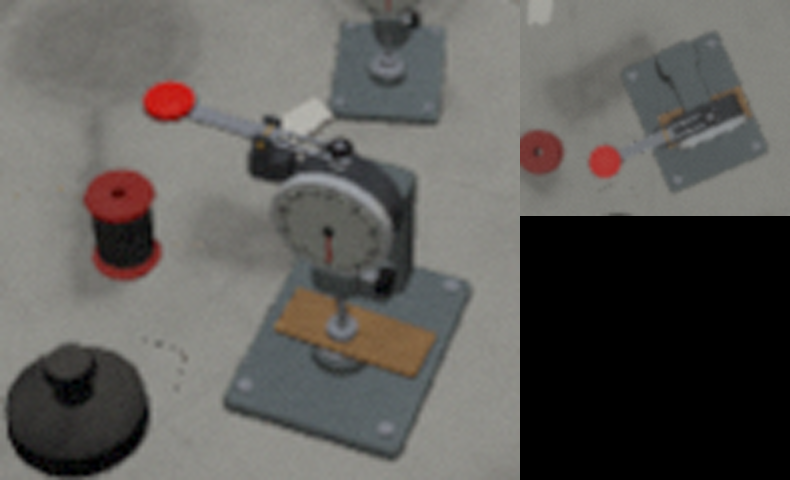

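Both cameras agree on the near gauge's pad at (475.8, 68.4) for z = 165. The other gauge's pad fits z ≈ 112, so it is the smaller one. The near gauge is the one meant. I'll close the fingers and move over its pad.

```bash
python3 -m crank '18 -32 1 -0.05; 36 -64 2 -0.1; 54 -96 3 -0.16; 72 -128 4 -0.22; 90 -159 5 -0.28; 108 -191 6 -0.34; 126 -223 6 -0.4; 144 -255 6 -0.45; 160 -284 6 -0.5; 160 -284 6 -0.5' 0; python3 -m crank '16 -28 0 -0.05; 32 -56 0 -0.1; 48 -84 0 -0.15; 64 -112 0 -0.2; 80 -140 0 -0.25; 96 -168 0 -0.3; 112 -196 0 -0.35; 126 -222 0 -0.39; 139 -246 0 -0.43; 139 -246 0 -0.43'
```

```text
time_s: 1.1
tcp_pos: [336.5, 312.8, 211.6]
ee_rot: [0.0, 0.384, 0.923, -0.001]
contact_force: [0.4, 0.5, -1.4]
finger_gap: 0.1
grasp_force: 0.0
time_s: 2.1
tcp_pos: [475.9, 68.3, 211.7]
ee_rot: [0.0, 0.572, 0.82, -0.0]
contact_force: [-0.4, 0.1, 0.5]
finger_gap: 0.0
grasp_force: 0.0
```

```bash
python3 -m crank '0 0 -8 0; 0 1 -16 0; -1 2 -24 0; -1 2 -32 0; -1 2 -36 0; -1 2 -37 0; -1 2 -37 0'
python3 - <<'E'
from h import *
d=snap('scene','scene1');w=snap('wrist','wrist1')
print(d['s']['tcp_pos'],d['s']['contact_force'],proj(d,d['s']['tcp_pos']))
a=cv2.resize(d['image'][140:290,215:345],None,fx=3,fy=3,interpolation=cv2.INTER_CUBIC)
b=cv2.resize(w['image'],(400,250),interpolation=cv2.INTER_AREA)
o=np.zeros((450,790,3),np.uint8);o[:,:390]=a;o[:250,390:]=b;cv2.imwrite('pics/c2.png',o)
E
```

```text
time_s: 2.8
tcp_pos: [473.6, 71.9, 174.8]
ee_rot: [-0.0, 0.571, 0.821, -0.0]
contact_force: [-0.8, 0.9, -0.5]
finger_gap: 0.0
grasp_force: 0.0
[473.55513     71.93591543 174.76098518] [-0.79694919  0.89904412 -0.49633847] [[264.37561969 200.0413392 ]]
```

View pics/c2.png

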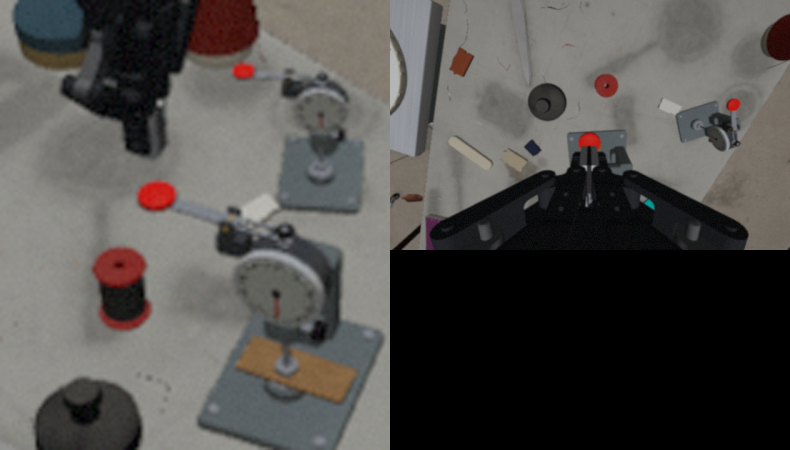

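Run:
```python
from h import *
d=load('scene1');w=load('wrist1');t=snap('top','top1')
w['T']=np.array(w['hand_eye']);print(w['T'].round(2).tolist(),proj(w,[[0,0,0],[0,0,-19]]))
tc=d['s']['tcp_pos'];print(proj(t,[tc]))
c1=w['image'][180:300,240:400];c2=d['image'][165:225,230:290];c3=t['image'][205:265,270:330]
o=np.zeros((600,800,3),np.uint8)
o[:360,:480]=cv2.resize(c1,None,fx=3,fy=3,interpolation=cv2.INTER_CUBIC)
o[:300,490:790]=cv2.resize(c2,None,fx=5,fy=5,interpolation=cv2.INTER_CUBIC)
o[300:,490:790]=cv2.resize(c3,None,fx=5,fy=5,interpolation=cv2.INTER_CUBIC)
cv2.imwrite('pics/c3.png',o)
```

```text
[[0.0, -0.96, -0.27, 71.28], [1.0, 0.0, -0.0, -0.3], [0.0, -0.27, 0.96, -167.73], [0.0, 0.0, 0.0, 1.0]] [[318.81195976 233.75404686]
 [318.85222207 246.62520984]]
[[299.05962773 235.70320437]]
```

View pics/c3.png

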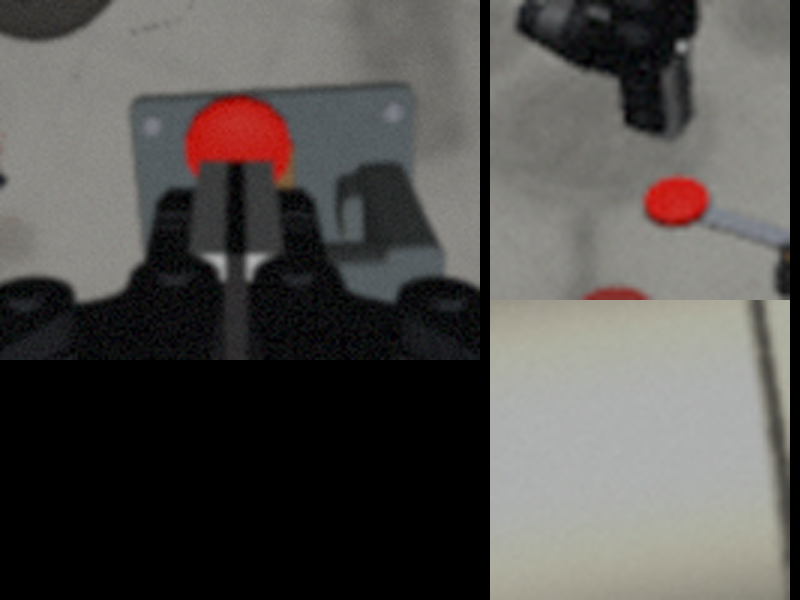

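Run:
```python
from h import *
d=load('scene1');w=load('wrist1');w['T']=np.array(w['hand_eye']);tc=d['s']['tcp_pos']
print(np.array(w['K'])[0,0],d['s']['ee_rot'])
for z in(0,10,15,20,25):print(z,proj(d,[tc+[0,0,z]]),proj(w,[[11,0,-z],[-11,0,-z],[11,9,-z]]).round(1).tolist())
from scipy.spatial.transform import Rotation as R
q=w['s']['ee_rot'];M=R.from_quat([q[1],q[2],q[3],q[0]]).as_matrix()
p=M.T@(np.array([475.8,68.4,165])-tc)
print('pad in tool',p,proj(w,[p,p+M.T@[0,0,-5]]))
```

```text
279.6530659107252 [-8.15646171e-05  5.70641726e-01  8.21199129e-01 -7.33589658e-05]
0 [[264.37561969 200.0413392 ]] [[318.8, 217.7], [318.8, 249.3], [333.0, 217.7]]
10 [[263.96817964 196.07099801]] [[318.9, 223.3], [318.8, 256.4], [333.8, 223.4]]
15 [[263.76206846 194.06167189]] [[318.9, 226.4], [318.8, 260.3], [334.3, 226.4]]
20 [[263.55433913 192.03598905]] [[318.9, 229.7], [318.8, 264.4], [334.7, 229.7]]
25 [[263.34497328 189.99375612]] [[318.9, 233.1], [318.8, 268.8], [335.3, 233.1]]
pad in tool [-4.09599069  0.86935423  9.7614576 ] [[320.05648082 233.68447074]
 [320.01572633 230.87769329]]
```

The finger is laterally over the pad. Its tip looks about 20 mm short of the stated TCP, so I'll go down slowly and watch the force and the lever.

```bash
python3 -m crank '0.5 -0.5 0 0; 1 -1 0 0; 1.5 -1.5 -1 0; 1.5 -1.5 -2 0; 1.5 -1.5 -3 0; 1.5 -1.5 -4 0; 1.5 -1.5 -5 0; 1.5 -1.5 -6 0; 1.5 -1.5 -6 0; 1.5 -1.5 -6 0'; python3 -m crank '0 0 -1 0; 0 0 -2 0; 0 0 -3 0; 0 0 -4 0; 0 0 -4 0; 0 0 -4 0';python3 - <<'E'
from h import *
d=snap('scene','scene2');w=snap('wrist','wrist2')
for s in(d['s'],w['s']):print(s['tcp_pos'],s['contact_force'])
c1=w['image'][180:300,240:400];c2=d['image'][165:285,230:350]
o=np.zeros((600,800,3),np.uint8)
o[:240,:320]=cv2.resize(c1,None,fx=2,fy=2,interpolation=cv2.INTER_CUBIC)
o[:480,320:800]=cv2.resize(c2,None,fx=4,fy=4,interpolation=cv2.INTER_CUBIC)
cv2.imwrite('pics/c4.png',o)
E
```

```text
time_s: 3.95
tcp_pos: [475.1, 70.3, 168.9]
ee_rot: [-0.0, 0.571, 0.821, -0.0]
contact_force: [-1.2, 0.1, 0.1]
finger_gap: 0.1
grasp_force: 0.0
time_s: 4.55
tcp_pos: [475.1, 70.3, 164.8]
ee_rot: [-0.0, 0.571, 0.821, -0.0]
contact_force: [0.1, -0.1, 0.6]
finger_gap: 0.3
grasp_force: 0.0
[475.0713964   70.31641174 164.83851853] [ 0.11117    -0.10967968  0.64180901]
[475.11950397  70.33058696 164.8896264 ] [ 1.52956031 -0.65640748  0.02241549]
```

View pics/c4.png

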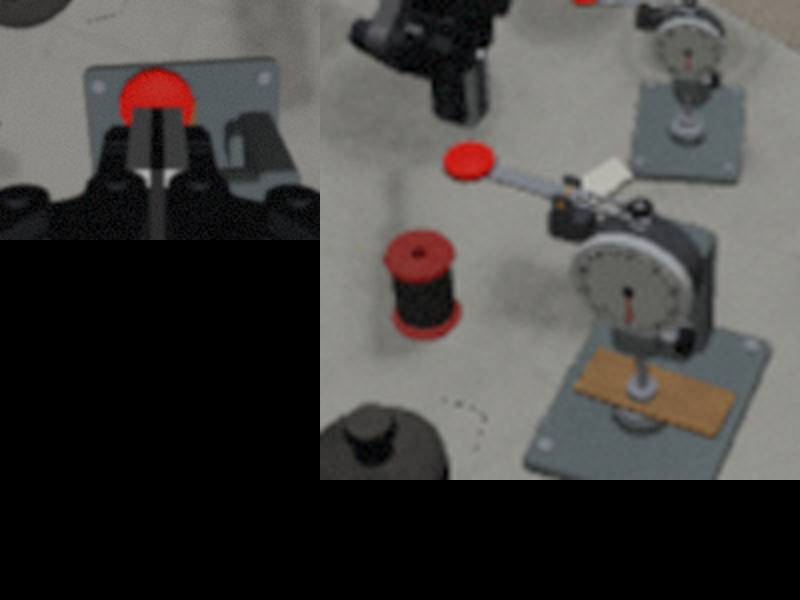

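```bash
cat > m.py <<'E'
from h import *
f=[]
for i in range(2):
    d=env.get_image('scene');s=env.get_state();f.append(s['contact_force'])
c=d['image'][195:222,252:282].astype(int);m=(c[...,2]>150)&(c[...,1]<90)
v,u=np.nonzero(m);print('pad px',m.sum(),u.mean()+252,v.mean()+195,v.max()+195,'F',np.mean(f,0).round(2),s['tcp_pos'].round(1))
E
python3 m.py; python3 -m crank '0 0 -2 0; 0 0 -4 0; 0 0 -5 0; 0 0 -6 0; 0 0 -7 0; 0 0 -8 0; 0 0 -9 0; 0 0 -10 0; 0 0 -10 0';python3 m.py; python3 -m crank '0 0 -1 0; 0 0 -2 0; 0 0 -3 0; 0 0 -4 0; 0 0 -5 0; 0 0 -5 0';python3 m.py;python3 -m crank '0 0 -1 0; 0 0 -2 0; 0 0 -3 0; 0 0 -4 0; 0 0 -4 0';python3 m.py
```

```text
pad px 91 266.7692307692308 204.28571428571428 208 F [0.25 0.01 0.08] [475.2  70.3 164.9]
time_s: 5.65
tcp_pos: [475.0, 70.3, 154.8]
ee_rot: [-0.0, 0.571, 0.821, -0.0]
contact_force: [0.0, -1.3, -1.0]
finger_gap: 0.3
grasp_force: 0.0
pad px 87 266.7586206896552 204.4712643678161 208 F [-0.16  0.3   0.59] [475.1  70.3 154.9]
time_s: 6.35
tcp_pos: [475.0, 70.3, 149.7]
ee_rot: [-0.0, 0.571, 0.821, -0.0]
contact_force: [-0.4, -0.1, -0.8]
finger_gap: -0.1
grasp_force: 0.0
pad px 74 266.81081081081084 205.0 208 F [-0.51  0.49 -0.18] [475.1  70.3 149.9]
time_s: 6.95
tcp_pos: [475.0, 70.3, 145.7]
ee_rot: [-0.0, 0.571, 0.821, -0.0]
contact_force: [-0.1, -0.3, -0.6]
finger_gap: 0.0
grasp_force: 0.0
pad px 55 267.05454545454546 205.6909090909091 208 F [ 0.71  0.46 -0.26] [475.1  70.3 145.8]
```

```bash
python3 -m crank '0 0 -1 0; 0 0 -2 0; 0 0 -3 0; 0 0 -3 0';python3 m.py; python3 -m crank '0 0 -1 0; 0 0 -2 0; 0 0 -3 0; 0 0 -3 0';python3 m.py
python3 - <<'E'
from h import *
d=snap('scene','scene3')
cv2.imwrite('pics/c5.png',cv2.resize(d['image'][175:285,235:355],None,fx=5,fy=5,interpolation=cv2.INTER_CUBIC))
E
```

```text
time_s: 7.45
tcp_pos: [475.0, 70.3, 142.7]
ee_rot: [-0.0, 0.571, 0.821, -0.0]
contact_force: [-0.4, 0.4, 0.6]
finger_gap: 0.0
grasp_force: 0.0
pad px 42 267.1190476190476 206.21428571428572 208 F [ 0.04 -0.44 -0.19] [475.1  70.3 142.8]
time_s: 7.95
tcp_pos: [475.1, 70.4, 139.8]
ee_rot: [-0.0, 0.571, 0.821, 0.0]
contact_force: [1.1, 1.9, 2.2]
finger_gap: -0.2
grasp_force: 0.7
pad px 41 267.0 207.02439024390245 209 F [-0.44  0.79  1.61] [475.2  70.4 139.9]
```

View pics/c5.png

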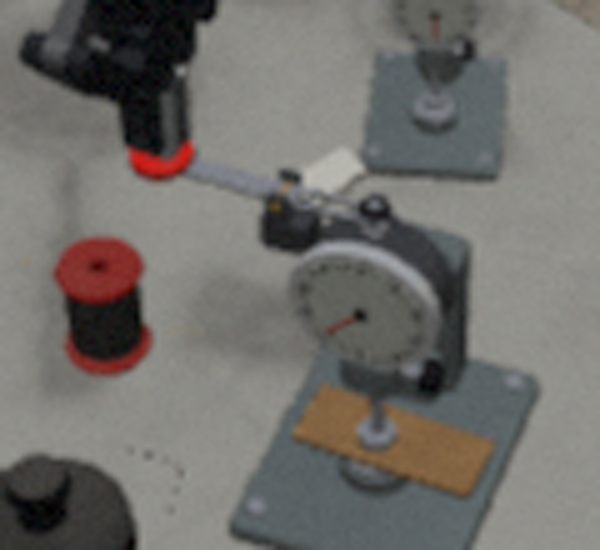

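The fingertip is centred on the pad at crop (160,155). The pointer has turned, so the lever is moving. I'll keep pressing to the stop.

```bash
python3 -m crank '0 0 -1 0; 0 0 -2 0; 0 0 -3 0; 0 0 -4 0; 0 0 -5 0; 0 0 -6 0; 0 0 -7 0; 0 0 -8 0; 0 0 -9 0; 0 0 -9 0';python3 m.py; python3 -m crank '0 0 -0.5 0; 0 0 -1 0; 0 0 -1 0';python3 m.py; python3 -m crank '0 0 -0.5 0; 0 0 -1 0; 0 0 -1 0';python3 m.py
```

```text
time_s: 9.1
tcp_pos: [475.1, 70.4, 130.8]
ee_rot: [-0.0, 0.571, 0.821, 0.0]
contact_force: [0.1, 2.2, 1.9]
finger_gap: 0.0
grasp_force: 1.4
pad px 37 267.05405405405406 210.64864864864865 213 F [-0.43  1.9   2.28] [475.1  70.4 130.9]
time_s: 9.5
tcp_pos: [475.1, 70.3, 129.8]
ee_rot: [0.0, 0.571, 0.821, -0.0]
contact_force: [-0.3, 2.8, 2.2]
finger_gap: 0.1
grasp_force: 1.5
pad px 36 267.22222222222223 210.91666666666666 213 F [-1.3   2.24  2.59] [475.1  70.3 129.9]
time_s: 9.9
tcp_pos: [475.1, 70.3, 128.8]
ee_rot: [0.0, 0.571, 0.821, -0.0]
contact_force: [0.1, 1.2, 2.6]
finger_gap: 0.1
grasp_force: 1.5
pad px 38 267.39473684210526 211.31578947368422 214 F [-0.65  1.64  2.56] [475.2  70.3 128.9]
```

```bash
python3 -m crank '0 0 -0.5 0; 0 0 -1 0; 0 0 -1 0';python3 m.py; python3 -m crank '0 0 -0.3 0; 0 0 -0.7 0; 0 0 -0.7 0';python3 m.py
```

```text
time_s: 10.3
tcp_pos: [475.2, 70.3, 127.9]
ee_rot: [0.0, 0.571, 0.821, -0.0]
contact_force: [-0.5, 1.5, 4.7]
finger_gap: -0.1
grasp_force: 2.6
pad px 37 267.4054054054054 211.83783783783784 214 F [-0.8   1.71  4.35] [475.2  70.3 128. ]
time_s: 10.7
tcp_pos: [475.3, 70.3, 127.6]
ee_rot: [0.0, 0.571, 0.821, 0.0]
contact_force: [-1.8, 1.9, 9.5]
finger_gap: 0.2
grasp_force: 4.6
pad px 35 267.37142857142857 211.8857142857143 214 F [-2.01  0.38  9.37] [475.3  70.3 127.6]
```

The force rose sharply at about 14 mm of travel, so the lever is at its stop. Easing up at 10 mm/s or less.

```bash
python3 -m crank '0 0 0.5 0; 0 0 1 0; 0 0 2 0; 0 0 3 0; 0 0 4 0; 0 0 5 0; 0 0 6 0; 0 0 7 0; 0 0 8 0; 0 0 9 0'; python3 -m crank '0 0 0.7 0; 0 0 1.4 0; 0 0 2.1 0; 0 0 2.8 0; 0 0 3.5 0; 0 0 4.2 0; 0 0 4.9 0; 0 0 5.6 0; 0 0 6.3 0; 0 0 7 0';python3 m.py; python3 -m crank '0 0 1 0; 0 0 2 0; 0 0 4 0; 0 0 7 0; 0 0 12 0; 0 0 20 0; 0 0 30 0; 0 0 40 0; 0 0 50 0; 0 0 60 0';python3 m.py
python3 - <<'E'
from h import *
d=snap('scene','scene4')
cv2.imwrite('pics/c6.png',cv2.resize(d['image'][175:285,235:355],None,fx=5,fy=5,interpolation=cv2.INTER_CUBIC))
E
```

```text
time_s: 11.8
tcp_pos: [475.1, 70.2, 136.2]
ee_rot: [0.0, 0.571, 0.821, -0.0]
contact_force: [-0.4, 1.7, 1.8]
finger_gap: -0.0
grasp_force: 0.9
time_s: 12.8
tcp_pos: [474.9, 70.3, 143.1]
ee_rot: [-0.0, 0.571, 0.821, -0.0]
contact_force: [0.3, -0.3, -0.3]
finger_gap: 0.1
grasp_force: 0.0
pad px 44 267.0681818181818 206.0909090909091 208 F [ 0.21 -0.54  0.05] [475.1  70.4 143.2]
time_s: 13.9
tcp_pos: [475.2, 70.3, 204.3]
ee_rot: [0.0, 0.571, 0.821, 0.0]
contact_force: [0.5, 0.2, 0.7]
finger_gap: -0.0
grasp_force: 0.0
pad px 91 266.7692307692308 204.28571428571428 208 F [-0.05 -0.01  1.13] [476.1  70.5 204.9]
```

View pics/c6.png

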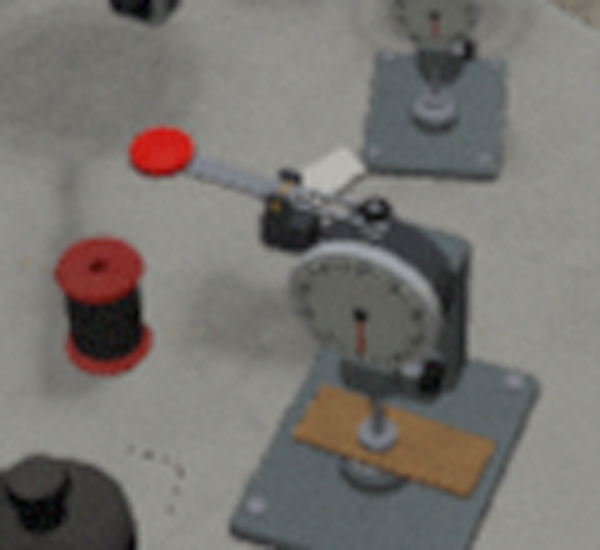

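The lever is level again with its pad at the same pixel as at the start. The pointer is back at its original reading, the foot is on the undisturbed sample, and the finger is well clear.

```bash
python3 -m crank '0 0 0 0; 0 0 0 0; 0 0 0 0' && python3 -c "from bench import env;print(env.hand_in())"
```

```text
time_s: 14.35
tcp_pos: [474.8, 70.3, 202.7]
ee_rot: [-0.0, 0.571, 0.821, -0.0]
contact_force: [0.2, 0.1, -0.7]
finger_gap: -0.3
grasp_force: 0.0
the job is handed in; nothing more can be done
None
```

The job is handed in at 14.35 s: the lever was pressed to its stop (about 9 N on the fingertip there) and eased back up at about 10 mm/s or less, the foot is back on the sample at its original reading, and the finger is withdrawn clear of the gauge.

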